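# Clear the seat and hover the cover plate over its screw holes

### The arm

A 6-joint arm with a two-finger parallel gripper is mounted at the origin on the work surface. World frame = base frame: x ahead of the robot, y to its left, z up, the work surface at z = 0. Lengths are in m, angles in rad, forces in N, time in s.
With the tool pointing down it reaches from about 0.25 to 0.725 m from the base axis. Payload 4 kg.
Tool frame: the origin (TCP) lies at the very end of the fingers, on their centre line; the grasp point (between the pads) lies 19 mm behind it; z points along the fingers, y is the line along which they close (so a half turn about z gives the same grasp; the last joint's range is limited). The gripper opens to 85 mm and grips with 20 to 120 N. Pads are 22 mm wide; open, the fingers measure 114 mm over their backs; the gripper's body (76 mm by 85 mm) begins 54 mm behind the grasp point. The pads swing forward as they close: fully open they stand 13 mm farther back than shut.
Start: joints at [-1.296, 0.241, 0.005, 1.335, 0, 1.571], TCP at [0.136, -0.481, 0.231] pointing down, gripper open.
Joint ranges: [-2.72, 2.72], [-1.05, 1.87], [-1.09, 1.28], [-1.99, 2.15], [-1.42, 1.44], [-3.14, 3.14]. Speed limits (rad/s): [2.79, 2.79, 3.14, 3.14, 3.14, 3.14].

### API

Orientations are given as a unit quaternion [x, y, z, w].
In Python, from workcell import bot, vision, workorder, boxes_of gives the robot as it stands.
- The arm moves only by the tool send_rows, never from a script. Its argument "motion" is text: rows parted by semicolons, each of 5 numbers parted by spaces: the closure, from -1 (fully open) to 1 (shut), so that 0 is half open, then the shift along the tool's x, y, z in cm, then the turn about the tool's z in rad. In form: claw x y z twist; .... A call has 1 to 5 rows; each row is the pose to reach, as a shift and turn from the pose commanded when the call began, along the tool's axes at that moment; what a row does not reach only later rows make up. A row lasts 1/10 s, in which the tool goes at most 50 mm and 8.59 degrees, less where a joint would pass 70% of its speed; a pose out of reach is approached as far as the arm can. A call with a gripper value outside its range is refused whole. The fingers move at their own pace and stop on an object; the grip force is fixed at half the most. Time passes only in rows, so rows that repeat a pose let the fingers close. It gives the time, the measured TCP pose, the force, the opening and the grip force at its end, in the units of the state.
- bot.get_obs(): the state, without advancing time (a new reading comes with each control period).
- vision.camera(name): name is "scene" or "top" or "wrist"; returns the picture (400x640x3 uint8, red, green, blue); there is no depth.
- vision.camera_model(name): a dict with "fov_y" (degrees; the focal length in pixels is half the picture's height over the tangent of half this angle, whatever the lens; pixels are square), "cx", "cy" (the principal point, pixels), "k1" (the pictures are not rectified: a ray, as slopes to the right and down, at radius r is drawn at 1 + k1 r^2 times it, then the intrinsics apply), "world_from_camera" (4x4, takes a point from camera to world coordinates); the wrist camera has in their place "hand_eye" (4x4, takes a point from camera to tool coordinates, whose origin is the TCP and whose axes are the flange's). Camera axes: x right, y down, z forward; pixel columns grow to the right and rows downward; lengths in m; the calibration is good to about 2 mm. A picture is of the moment at which its call begins: read the wrist's pose just before it. camera_model takes no time and is no camera call.
- workorder.job_done(): hands the job in; it is judged then, once.
Trained networks look in the newest picture that a camera, given by its name, has taken for a name from the list of things; names that differ only in an ending like _2 or _b are one class to them, and where a whole thing is asked for, a point or a joint stands for the part that bears it (a point fixed in the world has none). Each returns a list of dicts, best first, with "conf" (0 to 1); they miss things now and then, are a little off and sometimes report something else, mostly with a low value. They report only what shows in the picture. A call takes as long as a camera call. They do not tell look-alikes from the thing itself.
- boxes_of(camera, target): "rect" ([centre column, centre row, width, height] in pixels, round what is visible of it).
The state is a dict: "clock": time; "joint_pos": joint angles; "joint_vel": joint speeds; "tau": joint torques, N m; "eef_pos": TCP position; "tool_rot": TCP orientation; "ft_force": force on the tool from outside, world axes, zero at the start; "ft_torque": the same for the moment, N m; "grip_width": finger opening in m; "grasp_force": force on a finger pad.
Only numpy, scipy, OpenCV 4.12 (cv2) and the standard library are available. Lean on these libraries where they do the work, as an engineer would, in place of code of your own. Each camera call takes 0.05 s, during which the arm holds its last target. There are 200 camera calls.

### The job

Two wooden packing offcuts were left on top of the brass instrument head: put both in the grey waste bin first, leaving the cover plate on the table until then. Then pick up the aluminium cover plate by its handle and hold it level over the head's T-shaped seat, tongue over tongue, about 15 mm above it and not touching it, so that the middle of each threaded hole can be seen straight down through the matching hole in the plate. Finish while still holding it there, steady, for the screws to be put in, and leave the other things on the table where they are.

Things in the scene. Friction and masses are not known exactly. Their poses are not given: they have to be found in the camera images.
- head: Brass instrument head fixed to the table. Origin on the table under the junction of the seat's wide end and tongue; x along the tongue, z up. Behind the tongue two brass tubes (34 mm thick, tops 39 mm above the table) run along +x to a black end plate at x = 262 mm, 58 mm tall, 120 mm wide.
- seat (a point): The head's flat top, the cover's seat, 70 mm above head's origin, same axes. T-shaped outline: wide end 70 mm (x from -70 to 0) by 110 mm (y), tongue 70 mm (x from 0 to 70) by 56 mm (y).
- cover: Loose aluminium plate lying flat on the table, 5 mm thick, 0.2 to 0.33 kg, with a handle on top and three 12 mm through holes. Same T-shaped outline: wide end 70 mm (x from -70 to 0) by 110 mm (y), tongue 70 mm (x from 0 to 70) by 56 mm (y). Origin on its underside at the junction of wide end and tongue; x along the tongue, z up.
- cover_grip (a point): Middle of the cover's handle bar, at x -11, y 0, z 35 mm from cover's origin, same axes. The bar is 64 mm long (along x), 14 mm thick (y), from 25 to 45 mm above the underside, on a post at each end; the cover balances here.
- bin: Open-topped grey plastic waste bin, 160 x 160 mm outside, 90 mm tall, walls 5 mm, fixed to the table. Origin under its centre, on the table.
- offcut_a: Pale wooden packing offcut, a loose chunk 36 (x) x 28 (y) x 24 (z) mm, 15 g, with a 7 mm high broken step on top of its +x end. It lies on the seat's wide end. Origin at the centre of the 36 x 28 x 24 chunk, so 12 mm above the seat.
- offcut_b: The other wooden offcut, same sizes, with the step on top of its -x end. It lies on the seat's tongue. Origin at the centre of the chunk, 12 mm above the seat.
- seat_hole0 (a point): Mouth of an 8 mm threaded hole in the seat's top, in the wide end, on the +y side: x -50, y +40 mm in head's frame.
- cover_hole0 (a point): Centre, on the underside, of a 12 mm hole of the cover, in the wide end, on the +y side: x -50, y +40 mm in cover's frame. Belongs over seat_hole0.
- seat_hole1 (a point): Mouth of an 8 mm threaded hole in the seat's top, in the wide end, on the -y side: x -50, y -40 mm in head's frame.
- cover_hole1 (a point): Centre, on the underside, of a 12 mm hole of the cover, in the wide end, on the -y side: x -50, y -40 mm in cover's frame. Belongs over seat_hole1.
- seat_hole2 (a point): Mouth of an 8 mm threaded hole in the seat's top, in the tongue, on the centre line: x +52, y 0 mm in head's frame.
- cover_hole2 (a point): Centre, on the underside, of a 12 mm hole of the cover, in the tongue, on the centre line: x +52, y 0 mm in cover's frame. Belongs over seat_hole2.
- cup: Bystander: white cup, 80 mm wide, 100 mm tall; origin under its centre.
- jar: Bystander: small amber jar, 36 mm wide, 55 mm tall; origin under its centre.
- spray: Bystander: spray can, 64 mm wide, 190 mm tall; origin under its centre.
- driver: Bystander: screwdriver lying on the table, 150 mm long along its x.
- marker: Bystander: marker pen lying on the table, 120 mm long along its x.
- tape: Bystander: roll of tape lying flat, 60 mm wide, 18 mm tall; origin under its centre.
- vial: Bystander: glass vial, 22 mm wide, 45 mm tall; origin under its centre.
- pliers: Bystander: pliers with yellow handles lying flat, 130 mm long along x.
Mind the look-alikes: they are no part of the job. Leave any purple or turquoise look-alike of the offcut_b alone.

How it is judged:
By the outcome, as a careful person would: the job done as asked, in the order asked, and still so for the second after the job is handed in, while the arm keeps its last pose, push and grip.
It also fails if it takes over 64 s, if anything falls off the work surface, if the arm or the gripper's body presses on something with over 40 N, if the wrist force passes 120 N, or if a joint passes its speed limit or range.

## Working session

There is one attempt and no reset: what is moved stays moved. The work goes in short steps, Python scripts to look and compute and a tool call to move; the robot and the scene stay as the last step left them, time stands still between calls to the robot, and variables do not carry over. Pictures are saved under pics/ and viewed, at most 12 in all, crops included, and the job is handed in when it is done.

Besides the shell and the picture viewer there is one more tool, called after "Call:" by a JSON object that holds its "fn" and its "kwargs", one argument or row to a line. send_rows: Moves the arm, as the interface text tells. Its arguments: {"type":"object","properties":{"motion":{"type":"string"}},"required":["motion"]}

```bash
mkdir -p pics; ls; cat > h.py <<'E'
import numpy as np, cv2
from scipy.spatial.transform import Rotation as R
from workcell import bot, vision, workorder, boxes_of
def model(name,obs=None):
    m=vision.camera_model(name); f=200/np.tan(np.radians(m['fov_y'])/2)
    if name=='wrist':
        o=obs or bot.get_obs(); T=np.eye(4); T[:3,:3]=R.from_quat(o['tool_rot']).as_matrix(); T[:3,3]=o['eef_pos']
        W=T@np.array(m['hand_eye'])
    else: W=np.array(m['world_from_camera'])
    K=np.array([[f,0,m['cx']],[0,f,m['cy']],[0,0,1]]); return K,np.array([m['k1'],0,0,0.]),W
def to_world(M,uv,z):
    K,d,W=M; p=cv2.undistortPoints(np.array(uv,float).reshape(-1,1,2),K,d).reshape(-1,2)
    r=np.c_[p,np.ones(len(p))]@W[:3,:3].T; c=W[:3,3]
    return c+r*((np.asarray(z)-c[2])/r[:,2])[:,None]
def project(M,P):
    K,d,W=M; V=np.linalg.inv(W); return cv2.projectPoints(np.array(P,float).reshape(-1,1,3),V[:3,:3],V[:3,3],K,d)[0].reshape(-1,2)
def save(name,img): cv2.imwrite('pics/'+name+'.png',img[:,:,::-1])
E
python3 - <<'E'
from h import *
print(bot.get_obs())
for n in ['scene','top','wrist']:
    M=model(n); im=vision.camera(n); save(n+'0',im); print(n,M[0][0,0],M[2].round(3).tolist(),M[1][0])
for t in ['head','cover','cover_grip','bin','offcut_a','seat_hole0','cover_hole0']:
    for b in boxes_of('top',t): print(t,np.round(b['rect']),round(b['conf'],2))
E
```

```text
pics
{'clock': 0.0, 'joint_pos': array([-1.29599281e+00,  2.41428963e-01,  3.72336775e-03,  1.33516116e+00,
       -2.03329776e-05,  1.57083312e+00]), 'joint_vel': array([-0.00135911,  0.0008925 , -0.00155789, -0.00074808, -0.00094254,
        0.00087813]), 'tau': array([ 7.64341657e-04, -3.72315896e+01,  2.52409708e+01,  1.68558763e-02,
       -3.60742604e-05,  5.71373178e-06]), 'eef_pos': array([ 0.13550547, -0.4806468 ,  0.23040462]), 'tool_rot': array([ 9.90577207e-01,  1.36951542e-01, -1.51882297e-04, -1.02405993e-03]), 'ft_force': array([-0.80600818,  0.13641877, -0.14927441]), 'ft_torque': array([ 0.02366767, -0.00519946, -0.01646867]), 'grasp_force': 0.0, 'grip_width': 0.08566264027265354}
scene 364.04638057890566 [[-0.618, 0.569, -0.542, 1.086], [0.786, 0.461, -0.412, 0.408], [0.015, -0.681, -0.732, 0.855], [0.0, 0.0, 0.0, 1.0]] -0.044920393223781906
top 413.4402777486947 [[-0.013, -0.992, 0.124, 0.359], [-0.999, 0.016, 0.029, -0.031], [-0.03, -0.123, -0.992, 1.118], [0.0, 0.0, 0.0, 1.0]] -0.07957614303072337
wrist 360.60160766089535 [[0.272, -0.918, -0.29, 0.208], [-0.962, -0.26, -0.08, -0.459], [-0.002, 0.301, -0.954, 0.374], [0.0, 0.0, 0.0, 1.0]] -0.07960814118334658
head [471. 125.  47.  19.] 0.59
head [319. 145.  74. 136.] 0.56
cover [442. 201.  46.  54.] 0.77
cover_grip [442. 202.  47.  57.] 0.81
cover_grip [318. 147.  72. 127.] 0.42
cover_grip [221. 273.  43.  10.] 0.41
bin [229. 192.  77.  74.] 0.69
offcut_a [336. 199.  15.  17.] 0.69
offcut_a [338. 245.  13.  10.] 0.58
offcut_a [323. 165.  13.  21.] 0.52
offcut_a [386. 206.  13.  18.] 0.43
seat_hole0 [318. 147.  72. 123.] 0.57
cover_hole0 [441. 203.  45.  55.] 0.77
```

```bash
python3 - <<'E'
import cv2
a=cv2.imread('pics/top0.png'); cv2.imwrite('pics/v1.png',cv2.resize(a[60:300,170:490],(800,600),interpolation=cv2.INTER_CUBIC))
E
```

```text
(no output)
```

View pics/v1.png

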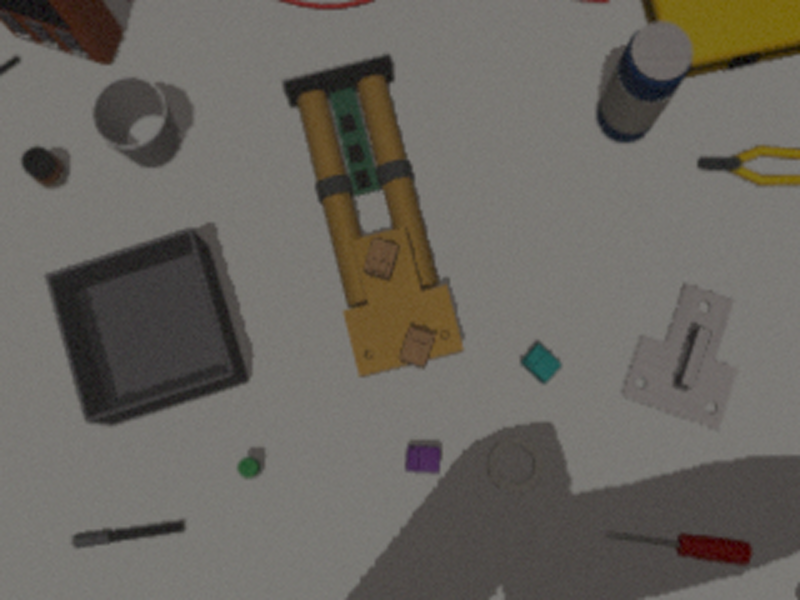

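View pics/scene0.png

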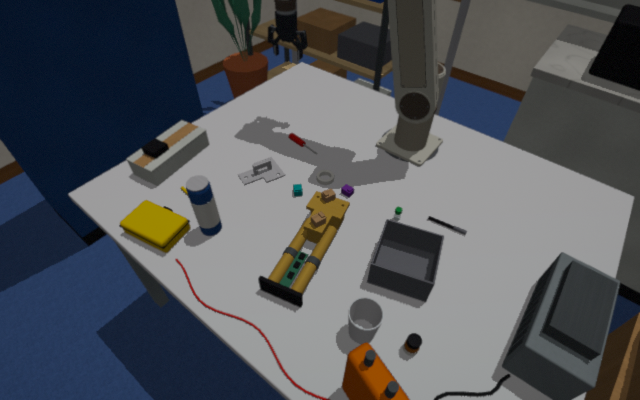

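The top crop (2.5×, offset 170,60) shows the seat's wide end at the bottom, with holes at crop (369,354) and (445,335). Offcut a is at (418,345) and b at (381,258). The cover's holes are at (704,307), (641,383) and (712,408), and the bin is at left, centred near (148,325). The purple and turquoise look-alikes lie on the table. The scene view agrees.

```bash
cat >> h.py <<'E'
def fit2(local,world):
    l=np.array(local,float);w=np.array(world,float)[:,:2]
    A=l-l.mean(0);B=w-w.mean(0); th=np.arctan2((A[:,0]*B[:,1]-A[:,1]*B[:,0]).sum(),(A*B).sum())
    c,s=np.cos(th),np.sin(th); Q=np.array([[c,-s],[s,c]]); t=w.mean(0)-Q@l.mean(0)
    return t,th,np.linalg.norm(l@Q.T+t-w,axis=1)
def shift(o,target):  # world delta in tool axes, cm
    return R.from_quat(o['tool_rot']).inv().apply(np.array(target)-o['eef_pos'])*100
E
python3 - <<'E'
from h import *
M=model('top'); c=lambda L:np.array(L)/2.5+[170,60]
w=to_world(M,c([[360,376],[464,351],[447,280],[346,309],[369,354],[445,335]]),.07)
print('head',fit2([[-.07,.055],[-.07,-.055],[0,-.055],[0,.055],[-.05,.04],[-.05,-.04]],w))
w=to_world(M,c([[704,307],[641,383],[712,408]]),.005); print('cover',fit2([[.052,0],[-.05,.04],[-.05,-.04]],w))
print('bin',to_world(M,c([[48,275],[193,230],[248,380],[88,420]]),.09).round(3))
print('a,b',to_world(M,c([[418,345],[381,258]]),.096).round(3))
print('others',to_world(M,c([[660,50],[135,110],[250,466],[424,458],[541,362],[512,465]]),.02).round(3))
o=bot.get_obs(); print(R.from_quat(o['tool_rot']).as_matrix().round(3))
print(vision.camera_model('wrist')['hand_eye'])
E
```

```text
head (array([ 0.52995743, -0.0079672 ]), np.float64(0.2304426201282807), array([0.00052625, 0.00187398, 0.00381899, 0.00239159, 0.0011606 ,
       0.00118811]))
cover (array([ 0.47479234, -0.32417203]), np.float64(-0.3496358835448246), array([0.00031355, 0.00045207, 0.00048906]))
bin [[0.556 0.349 0.09 ]
 [0.6   0.199 0.09 ]
 [0.445 0.141 0.09 ]
 [0.406 0.304 0.09 ]]
a,b [[ 0.477 -0.03   0.096]
 [ 0.565  0.006  0.096]]
others [[ 0.811 -0.305  0.02 ]
 [ 0.755  0.282  0.02 ]
 [ 0.359  0.15   0.02 ]
 [ 0.365 -0.034  0.02 ]
 [ 0.465 -0.161  0.02 ]
 [ 0.357 -0.127  0.02 ]]
[[ 0.962  0.271 -0.   ]
 [ 0.271 -0.962  0.   ]
 [-0.    -0.    -1.   ]]
[[ 6.74820295e-04 -9.53663251e-01 -3.00875303e-01  7.57488239e-02]
 [ 9.99999735e-01  5.60834751e-04  4.65218057e-04 -1.02590223e-03]
 [-2.74920039e-04 -3.00875538e-01  9.53663376e-01 -1.43565104e-01]
 [ 0.00000000e+00  0.00000000e+00  0.00000000e+00  1.00000000e+00]]
```

Call:
{"fn": "send_rows", "kwargs": {
  "motion": "-1 4 -2.8 0 0; -1 8 -5.6 0 0; -1 12 -8.5 0 0; -1 16 -11.3 0 0; -1 20 -14.1 0 0"
}}

```text
clock: 1.0
eef_pos: [0.2907, -0.2898, 0.2316]
tool_rot: [0.991, 0.137, 0.0, 0.0]
ft_force: [0.2, 0.2, 0.4]
grip_width: 0.0852
grasp_force: 0.0
```

Call:
{"fn": "send_rows", "kwargs": {
  "motion": "-1 4 -2.8 0 0; -1 8 -5.6 0 0; -1 12 -8.5 0 0; -1 16 -11.3 0 0; -1 20 -14.1 0 0"
}}

```text
clock: 1.5
eef_pos: [0.4452, -0.0994, 0.2317]
tool_rot: [0.991, 0.137, 0.0, 0.0]
ft_force: [1.0, -1.3, 0.2]
grip_width: 0.0853
grasp_force: 0.0
```

Call:
{"fn": "send_rows", "kwargs": {
  "motion": "-1 4 -2.8 0 0; -1 7 -5 0 0; -1 8.5 -6.2 0 0; -1 8.5 -6.2 0 0; -1 8.5 -6.2 0 0"
}}

```text
clock: 2.0
eef_pos: [0.5088, -0.0185, 0.2311]
tool_rot: [0.991, 0.137, -0.0, 0.0]
ft_force: [-0.1, -0.7, -0.5]
grip_width: 0.0854
grasp_force: 0.0
```

```bash
python3 - <<'E'
from h import *
o=bot.get_obs(); print(o['clock'],o['eef_pos'],o['tool_rot'],o['ft_force'])
im=vision.camera('wrist'); save('w1',im); np.save('o1.npy',np.r_[o['eef_pos'],o['tool_rot']])
for b in boxes_of('wrist','offcut_a'): print(np.round(b['rect']),b['conf'])
E
```

```text
2.0 [ 0.50882102 -0.0184907   0.2310627 ] [ 9.90513231e-01  1.37416470e-01 -4.79772506e-04  1.52491306e-04] [-0.06580432 -0.67646653 -0.50720435]
[308. 106.  51.  54.] 0.91
[297. 287.  39.  36.] 0.82
[319. 220.  50.  53.] 0.8
[434. 240.  37.  39.] 0.67
```

View pics/w1.png

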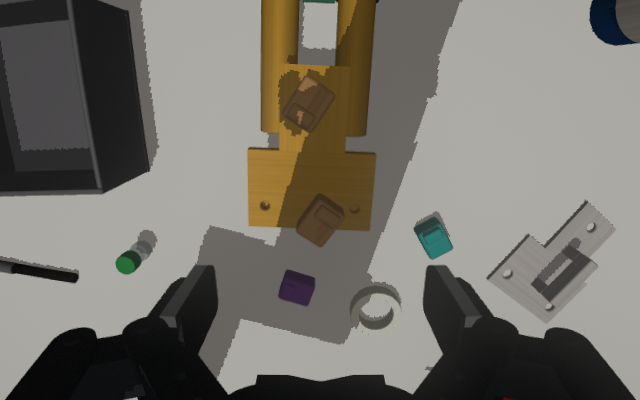

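The wrist view shows the seat's wide end at corners (248,150), (376,153), (372,230) and (249,225), with holes at (265,206) and (354,209). Offcut a is near (320,220) and b near (308,104). I'll zoom in for their orientation.

```bash
python3 - <<'E'
from h import *
q=np.load('o1.npy'); o=dict(eef_pos=q[:3],tool_rot=q[3:]); M=model('wrist',o)
w=to_world(M,[[248,150],[376,153],[372,230],[249,225],[265,206],[354,209]],.07)
print('head',fit2([[0,.055],[0,-.055],[-.07,-.055],[-.07,.055],[-.05,.04],[-.05,-.04]],w))
im=cv2.imread('pics/w1.png')
a=cv2.resize(im[185:255,280:360],(400,350),interpolation=cv2.INTER_CUBIC);b=cv2.resize(im[65:135,270:350],(400,350),interpolation=cv2.INTER_CUBIC)
cv2.imwrite('pics/v2.png',np.clip(np.hstack([a,b]).astype(float)*1.6,0,255).astype(np.uint8))
E
```

```text
head (array([ 0.52943926, -0.00457819]), np.float64(0.2430760696186587), array([0.00074243, 0.00059009, 0.0016493 , 0.0010415 , 0.00058322,
       0.00115984]))
```

View pics/v2.png

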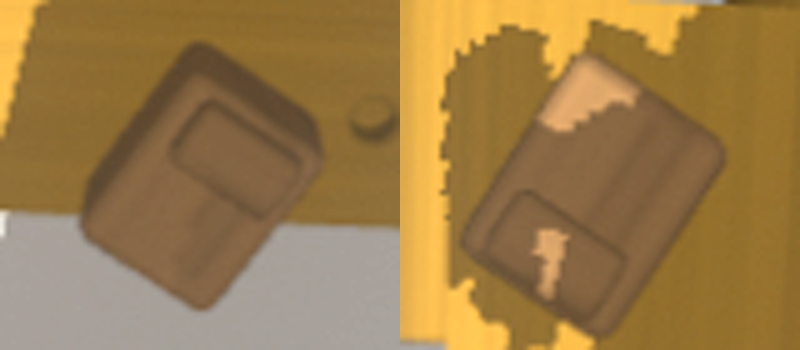

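```bash
python3 - <<'E'
from h import *
q=np.load('o1.npy'); o=dict(eef_pos=q[:3],tool_rot=q[3:]); M=model('wrist',o)
L=[[-.018,.014],[.018,.014],[.018,-.014],[-.018,-.014]]
A=np.array([[85,230],[205,75],[318,150],[205,308]])/5+[280,185]
B=np.array([[65,240],[185,55],[322,155],[200,335]])/5+[270,65]
for n,p in(('a',A),('b',B)):
    t,th,r=fit2(L,to_world(M,p,.094)); print(n,t,th,r, shift(o,[*t,.1]))
r=R.from_quat(o['tool_rot']).as_matrix(); print('toolx yaw',np.arctan2(r[1,0],r[0,0]))
E
```

```text
a [ 0.47731095 -0.02700458] -0.3327091224777689 [0.00201434 0.00277363 0.00282946 0.00183665] [-3.25076569 -0.04078215 13.10949518]
b [0.56734376 0.00804079] -0.3304080423772718 [0.00232717 0.00206353 0.00232152 0.00207158] [ 6.36651219 -0.96203976 13.09979463]
toolx yaw 0.27570528254433285
```

Call:
{"fn": "send_rows", "kwargs": {
  "motion": "-1 -1 0 1.5 0.14; -1 -2 0 3 0.28; -1 -3.2 0 4.5 0.42; -1 -3.2 0 6 0.56; -1 -3.2 0 7 0.61"
}}

```text
clock: 2.6
eef_pos: [0.4591, -0.0999, 0.1613]
tool_rot: [0.992, -0.124, 0.002, -0.028]
ft_force: [-0.1, 0.0, 0.7]
grip_width: 0.0856
grasp_force: 0.0
```

Call:
{"fn": "send_rows", "kwargs": {
  "motion": "-1 0 0 3 0; -1 0 0 5.5 0; -1 0 0 7.5 0; -1 0 0 8.7 0; -1 0 0 8.7 0"
}}

```text
clock: 3.1
eef_pos: [0.4589, -0.096, 0.0737]
tool_rot: [0.992, -0.121, 0.0, -0.029]
ft_force: [-0.7, 0.8, 0.3]
grip_width: 0.0852
grasp_force: 0.0
```

Call:
{"fn": "send_rows", "kwargs": {
  "motion": "0 0 0 0 0; 0.5 0 0 0 0; 0.8 0 0 0 0; 0.8 0 0 0 0; 0.8 0 0 0 0"
}}

```text
clock: 3.6
eef_pos: [0.4616, -0.0953, 0.0755]
tool_rot: [0.992, -0.12, 0.003, -0.029]
ft_force: [0.2, -0.2, -0.2]
grip_width: 0.0127
grasp_force: 0.0
```

```bash
python3 - <<'E'
from h import *
o=bot.get_obs(); print(o['joint_pos'],o['eef_pos'])
E
```

```text
[-0.24077917  0.31828091 -0.32795373  0.92622019  0.05769228  3.14061335] [ 0.46157998 -0.09531787  0.07552121]
```

Call:
{"fn": "send_rows", "kwargs": {
  "motion": "-1 0 0 -3 0; -1 0 0 -6 0; -1 0 0 -9 0; -1 0 0 -12 0; -1 0 0 -12 0"
}}

```text
clock: 4.1
eef_pos: [0.4627, -0.1028, 0.1994]
tool_rot: [0.992, -0.119, 0.007, -0.028]
ft_force: [0.8, -0.1, 0.5]
grip_width: 0.0827
grasp_force: 0.0
```

```bash
python3 - <<'E'
from h import *
o=bot.get_obs(); print(o['joint_pos'],o['eef_pos'],o['tool_rot'])
im=vision.camera('wrist'); save('w2',im); np.save('o2.npy',np.r_[o['eef_pos'],o['tool_rot']])
for b in boxes_of('wrist','offcut_a'): print(np.round(b['rect']),b['conf'])
E
```

```text
[-0.25555774  0.20185843 -0.13072017  1.2327047   0.05768972  3.12586476] [ 0.46273545 -0.10281259  0.19937173] [ 0.99241156 -0.1194986   0.00663011 -0.02820323]
[391. 159.  50.  42.] 0.97
[286. 280.  41.  34.] 0.87
[550. 106. 127. 168.] 0.62
[228. 202.  50.  51.] 0.6
[145.  90.  50.  50.] 0.57
```

View pics/w2.png

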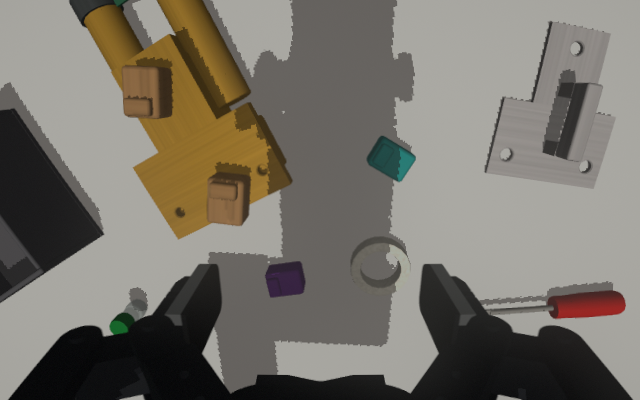

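Joint 6 hit its limit, so the arm stopped short and tilted slightly. The picture shows nothing disturbed: a is at (228,202), b at (145,90), and the turquoise and purple look-alikes are where they were. I'll turn the other way and grip across the 36 mm sides.

Call:
{"fn": "send_rows", "kwargs": {
  "motion": "-1 0 0 0 -0.15; -1 0 0 0 -0.3; -1 0 0 0 -0.45; -1 0 0 0 -0.6; -1 0 0 0 -0.75"
}}

```text
clock: 4.7
eef_pos: [0.4588, -0.1017, 0.1931]
tool_rot: [0.966, 0.255, 0.011, -0.027]
ft_force: [0.2, -0.1, 0.1]
grip_width: 0.0854
grasp_force: 0.0
```

```bash
python3 - <<'E'
from h import *
o=bot.get_obs(); print(o['joint_pos'],o['eef_pos'],o['tool_rot'])
r=R.from_quat(o['tool_rot']).as_matrix(); print(r.round(4), np.arctan2(r[1,0],r[0,0]))
q=np.load('o2.npy'); M=model('wrist',dict(eef_pos=q[:3],tool_rot=q[3:]))
print(to_world(M,[[228,200],[145,90],[391,158]],[.09,.09,.02]))
E
```

```text
[-0.25527398  0.20767592 -0.14020832  1.22987573  0.05763127  2.36975557] [ 0.45877309 -0.10165794  0.19310279] [ 0.96644872  0.25521491  0.01112301 -0.02680471]
[[ 0.8695  0.4939  0.0078]
 [ 0.4927 -0.8683  0.0575]
 [ 0.0352 -0.0461 -0.9983]] 0.515549675526283
[[ 0.47733868 -0.02739115  0.09      ]
 [ 0.56872565  0.00709127  0.09      ]
 [ 0.46661808 -0.15771312  0.02      ]]
```

```bash
cat >> h.py <<'E'
def yaw(o): r=R.from_quat(o['tool_rot']).as_matrix(); return np.arctan2(r[1,0],r[0,0])
def go(target,ty=None):
    o=bot.get_obs(); s=shift(o,target); y=yaw(o)
    print(round(o['clock'],2),'at',o['eef_pos'].round(4),'yaw',y.round(3),'shift',s.round(2),'twist',None if ty is None else (y-ty).round(3),'q5,q6',o['joint_pos'][4:].round(3),'toolz',R.from_quat(o['tool_rot']).apply([0,0,1]).round(4),'w',round(o['grip_width'],4),round(o['grasp_force'],1))
E
python3 - <<'E'
from h import *
go([.4773,-.0272,.15],1.239)
E
```

```text
4.7 at [ 0.4588 -0.1017  0.1931] yaw 0.516 shift [ 5.13 -5.35  4.75] twist -0.723 q5,q6 [0.058 2.37 ] toolz [ 0.0078  0.0575 -0.9983] w 0.0854 0.0
```

Call:
{"fn": "send_rows", "kwargs": {
  "motion": "-1 1 -1.1 1 -0.14; -1 2 -2.1 2 -0.29; -1 3 -3.2 3 -0.43; -1 4.1 -4.3 4 -0.58; -1 5.1 -5.4 4.8 -0.72"
}}

```text
clock: 5.2
eef_pos: [0.4772, -0.0266, 0.149]
tool_rot: [0.815, 0.579, 0.02, -0.021]
ft_force: [1.2, -0.3, -0.1]
grip_width: 0.0855
grasp_force: 0.0
```

```bash
python3 - <<'E'
from h import *
go([.4773,-.0272,.074],1.239)
im=vision.camera('wrist'); save('w3',im); 
for b in boxes_of('wrist','offcut_a'): print(np.round(b['rect']),b['conf'], to_world(model('wrist'),b['rect'][:2],.087).round(4))
E
```

```text
5.2 at [ 0.4772 -0.0266  0.149 ] yaw 1.236 shift [-0.48  0.11  7.48] twist -0.003 q5,q6 [0.057 1.813] toolz [ 0.0074  0.057  -0.9983] w 0.0855 0.0
[453. 122.  70.  51.] 0.96 [[0.567 0.009 0.087]]
[202. 243.  52.  48.] 0.95 [[ 0.4006 -0.0121  0.087 ]]
[322. 224.  65.  55.] 0.9 [[ 0.4761 -0.0245  0.087 ]]
```

Call:
{"fn": "send_rows", "kwargs": {
  "motion": "-1 -0.1 0.1 2.5 0; -1 -0.2 0.1 5 0; -1 -0.4 0.1 6.8 0; -1 -0.4 0.1 7.5 0; 0 -0.4 0.1 7.5 0"
}}

```text
clock: 5.8
eef_pos: [0.4777, -0.0275, 0.0749]
tool_rot: [0.817, 0.576, 0.02, -0.021]
ft_force: [0.1, -0.6, -0.3]
grip_width: 0.0736
grasp_force: 0.0
```

Call:
{"fn": "send_rows", "kwargs": {
  "motion": "1 0 0 0 0; 1 0 0 0 0; 1 0 0 0 0; 1 0 0 0 0; 1 0 0 0 0"
}}

```text
clock: 6.3
eef_pos: [0.4803, -0.0275, 0.0775]
tool_rot: [0.816, 0.577, 0.022, -0.019]
ft_force: [-0.4, 0.3, 5.6]
grip_width: 0.0344
grasp_force: 62.0
```

Call:
{"fn": "send_rows", "kwargs": {
  "motion": "1 0 0 -3 0; 1 0 0 -6 0; 1 0 0 -9 0; 1 0 0 -11 0; 1 0 0 -11 0"
}}

```text
clock: 6.8
eef_pos: [0.4799, -0.0338, 0.1892]
tool_rot: [0.816, 0.577, 0.023, -0.018]
ft_force: [-0.1, -0.2, -0.1]
grip_width: 0.0345
grasp_force: 61.4
```

```bash
python3 - <<'E'
from h import *
go([.502,.248,.18],1.239)
E
```

```text
6.8 at [ 0.4799 -0.0338  0.1892] yaw 1.23 shift [27.2  -7.33  2.53] twist -0.009 q5,q6 [0.058 1.805] toolz [ 0.0179  0.0559 -0.9983] w 0.0345 61.4
```

Call:
{"fn": "send_rows", "kwargs": {
  "motion": "1 4.5 -1.2 0 0; 1 9 -2.4 0.5 0; 1 13.5 -3.7 1 0; 1 18 -4.9 1.5 0; 1 22.5 -6.1 2 0"
}}

```text
clock: 7.3
eef_pos: [0.4948, 0.2012, 0.1779]
tool_rot: [0.816, 0.577, 0.02, -0.02]
ft_force: [1.2, -0.1, -0.1]
grip_width: 0.0346
grasp_force: 61.4
```

Call:
{"fn": "send_rows", "kwargs": {
  "motion": "1 3.5 -0.9 0.5 0; 1 4.7 -1.2 1.5 0; 1 4.5 -1.2 4.5 0; 1 4.3 -1.2 8.5 0; 1 4.1 -1.2 11 0"
}}

```text
clock: 7.8
eef_pos: [0.4968, 0.247, 0.068]
tool_rot: [0.816, 0.577, 0.018, -0.02]
ft_force: [-0.1, -0.0, -0.0]
grip_width: 0.0347
grasp_force: 61.4
```

```bash
python3 - <<'E'
from h import *
go([.502,.248,.07],1.239)
E
```

```text
7.8 at [0.4968 0.247  0.068 ] yaw 1.23 shift [ 0.27  0.46 -0.19] twist -0.009 q5,q6 [0.046 2.349] toolz [ 0.0065  0.0539 -0.9985] w 0.0347 61.4
```

Release, rise, and go back to b at (0.568, 0.0075).

Call:
{"fn": "send_rows", "kwargs": {
  "motion": "0 0 0 0 0; 0 0 0 0 0; 0 0 0 0 0; 0 0 0 -3 0; 0 0 0 -6 0"
}}

```text
clock: 8.3
eef_pos: [0.4989, 0.245, 0.1336]
tool_rot: [0.816, 0.577, 0.021, -0.02]
ft_force: [0.5, 0.1, 0.5]
grip_width: 0.0426
grasp_force: 0.0
```

Call:
{"fn": "send_rows", "kwargs": {
  "motion": "-1 0 0 -4 0; -1 0 0 -7 0; -1 -4 1 -7 0; -1 -8 2.6 -7 0; -1 -12.5 4.2 -7 0"
}}

```text
clock: 8.8
eef_pos: [0.4969, 0.1089, 0.1971]
tool_rot: [0.816, 0.578, 0.024, -0.019]
ft_force: [0.8, -0.7, -0.9]
grip_width: 0.0853
grasp_force: 0.0
```

```bash
python3 - <<'E'
from h import *
go([.568,.0075,.15],1.239)
E
```

```text
8.8 at [0.4969 0.1089 0.1971] yaw 1.232 shift [-7.47 10.08  4.24] twist -0.007 q5,q6 [0.054 2.094] toolz [ 0.0172  0.0577 -0.9982] w 0.0853 0.0
```

Call:
{"fn": "send_rows", "kwargs": {
  "motion": "-1 -2.5 3.4 1 0; -1 -5 6.7 2 0; -1 -7.5 10 3 0; -1 -7.5 10.1 4.2 0; -1 -7.5 10.1 4.2 0"
}}

```text
clock: 9.3
eef_pos: [0.5661, 0.0066, 0.1468]
tool_rot: [0.817, 0.576, 0.021, -0.02]
ft_force: [-1.8, 0.0, -0.8]
grip_width: 0.0852
grasp_force: 0.0
```

```bash
python3 - <<'E'
from h import *
go([.568,.0075,.074],1.239)
im=vision.camera('wrist'); save('w4',im); 
for b in boxes_of('wrist','offcut_a'): print(np.round(b['rect']),b['conf'], to_world(model('wrist'),b['rect'][:2],.087).round(4))
E
```

```text
9.3 at [0.5661 0.0066 0.1468] yaw 1.227 shift [-0.26  0.22  7.28] twist -0.012 q5,q6 [0.057 1.895] toolz [ 0.0104  0.0569 -0.9983] w 0.0852 0.0
[324. 221.  58.  51.] 0.85 [[0.5675 0.0112 0.087 ]]
[124. 308.  52.  49.] 0.79 [[ 0.4203 -0.0029  0.087 ]]
[286. 372.  30.  13.] 0.6 [[ 0.5065 -0.0844  0.087 ]]
```

Call:
{"fn": "send_rows", "kwargs": {
  "motion": "-1 0 0.1 2.5 0; -1 -0.1 0.2 5 0; -1 -0.1 0.2 6.6 0; -1 -0.1 0.2 7.3 0; 0 -0.1 0.2 7.3 0"
}}

```text
clock: 9.9
eef_pos: [0.5681, 0.0112, 0.0745]
tool_rot: [0.816, 0.577, 0.021, -0.02]
ft_force: [-1.0, -0.1, 0.5]
grip_width: 0.0731
grasp_force: 0.0
```

Call:
{"fn": "send_rows", "kwargs": {
  "motion": "1 0 0 0 0; 1 0 0 0 0; 1 0 0 0 0; 1 0 0 0 0; 1 0 0 0 0"
}}

```text
clock: 10.4
eef_pos: [0.57, 0.0101, 0.076]
tool_rot: [0.816, 0.577, 0.022, -0.019]
ft_force: [-0.4, 0.2, 6.4]
grip_width: 0.0345
grasp_force: 61.7
```

Call:
{"fn": "send_rows", "kwargs": {
  "motion": "1 0 0 -3 0; 1 0 0 -6 0; 1 0 0 -9 0; 1 0 0 -11 0; 1 0 0 -11 0"
}}

```text
clock: 10.9
eef_pos: [0.5696, 0.0035, 0.1879]
tool_rot: [0.816, 0.577, 0.024, -0.018]
ft_force: [1.4, -0.4, -0.3]
grip_width: 0.0344
grasp_force: 61.0
```

```bash
python3 - <<'E'
from h import *
go([.502,.246,.175],1.239)
E
```

```text
10.9 at [0.5696 0.0035 0.1879] yaw 1.23 shift [ 20.48 -14.48   2.53] twist -0.009 q5,q6 [0.057 1.888] toolz [ 0.0185  0.0564 -0.9982] w 0.0344 61.0
```

Call:
{"fn": "send_rows", "kwargs": {
  "motion": "1 4 -2.9 0 0; 1 8 -5.8 0.5 0; 1 12 -8.6 1 0; 1 16 -11.4 1.5 0; 1 20 -14.3 2 0"
}}

```text
clock: 11.4
eef_pos: [0.4983, 0.2422, 0.1753]
tool_rot: [0.817, 0.576, 0.02, -0.02]
ft_force: [0.4, 0.2, -0.3]
grip_width: 0.0351
grasp_force: 61.0
```

Call:
{"fn": "send_rows", "kwargs": {
  "motion": "1 0.5 -0.1 1 0; 1 0.5 -0.1 4 0; 1 0.3 -0.1 7.5 0; 1 0.2 -0.1 9 0; 1 0.2 -0.1 9 0"
}}

```text
clock: 11.9
eef_pos: [0.4974, 0.2462, 0.0827]
tool_rot: [0.817, 0.577, 0.017, -0.02]
ft_force: [-0.6, 0.4, 0.1]
grip_width: 0.0347
grasp_force: 61.0
```

Call:
{"fn": "send_rows", "kwargs": {
  "motion": "0 0 0 0 0; 0 0 0 0 0; 0 0 0 0 0; 0 0 0 -3 0; 0 0 0 -6 0"
}}

```text
clock: 12.4
eef_pos: [0.4993, 0.2445, 0.1477]
tool_rot: [0.816, 0.577, 0.02, -0.02]
ft_force: [0.0, -1.0, 0.1]
grip_width: 0.0424
grasp_force: 0.0
```

Call:
{"fn": "send_rows", "kwargs": {
  "motion": "-1 0 0 -4 0; -1 0 0 -8 0; -1 -2 2 -9 0; -1 -5 4.6 -9 0; -1 -8 7 -9 0"
}}

```text
clock: 12.9
eef_pos: [0.5392, 0.1406, 0.2339]
tool_rot: [0.816, 0.577, 0.023, -0.019]
ft_force: [0.7, -0.6, 0.8]
grip_width: 0.0854
grasp_force: 0.0
```

```bash
python3 - <<'E'
from h import *
go([.475,-.1,.27])
im=vision.camera('top'); save('t2',im)
for b in boxes_of('top','offcut_a'): print(np.round(b['rect']),b['conf'])
im=im.astype(float)*1.5; save('v3',cv2.resize(np.clip(im[60:300,170:490],0,255).astype(np.uint8),(800,600),interpolation=cv2.INTER_CUBIC))
E
```

```text
12.9 at [0.5392 0.1406 0.2339] yaw 1.232 shift [-24.56   1.92  -5.09] twist None q5,q6 [0.053 2.137] toolz [ 0.0159  0.0576 -0.9982] w 0.0854 0.0
[385. 204.  12.  17.] 0.7
[339. 244.  14.   8.] 0.52
```

View pics/v3.png

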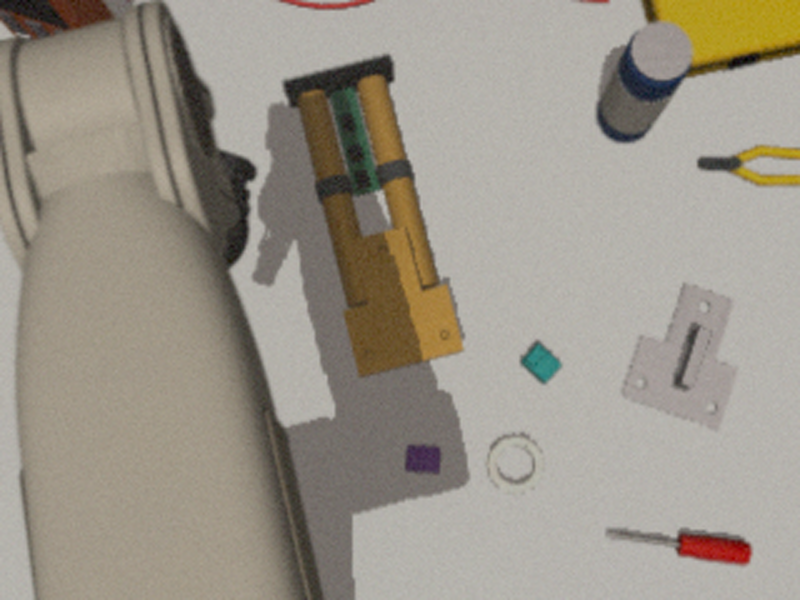

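Both offcuts are off the seat and nothing has fallen outside the bin. The cover, turquoise and purple pieces haven't moved. Next I'll remove the 3.3° tilt by reaching the opposite joint-6 limit.

Call:
{"fn": "send_rows", "kwargs": {
  "motion": "-1 -4.5 0.3 -0.6 -0.15; -1 -9 0.6 -1.2 -0.3; -1 -13.5 0.9 -1.8 -0.45; -1 -18 1.2 -2.4 -0.6; -1 -22.5 1.5 -3 -0.75"
}}

```text
clock: 13.5
eef_pos: [0.4786, -0.0714, 0.2492]
tool_rot: [0.571, 0.82, 0.027, -0.011]
ft_force: [0.6, -1.0, -0.1]
grip_width: 0.0853
grasp_force: 0.0
```

Call:
{"fn": "send_rows", "kwargs": {
  "motion": "-1 0 0 0 -0.15; -1 0 0 0 -0.3; -1 0 0 0 -0.45; -1 0 0 0 -0.6; -1 0 0 0 -0.75"
}}

```text
clock: 14.0
eef_pos: [0.4792, -0.0701, 0.249]
tool_rot: [0.231, 0.973, 0.029, -0.0]
ft_force: [0.1, -0.4, -0.3]
grip_width: 0.0857
grasp_force: 0.0
```

```bash
python3 - <<'E'
from h import *
go([.46,-.14,.25])
im=vision.camera('wrist'); save('w5',im); 
for b in boxes_of('wrist','cover'): print(np.round(b['rect']),b['conf'])
E
```

```text
14.0 at [ 0.4792 -0.0701  0.249 ] yaw 2.676 shift [-1.42 -7.09 -0.52] twist None q5,q6 [0.058 0.285] toolz [ 0.0131  0.0565 -0.9983] w 0.0857 0.0
[109. 256. 107. 118.] 0.9
```

Call:
{"fn": "send_rows", "kwargs": {
  "motion": "-1 -0.5 -2 0 -0.15; -1 -1 -4 0 -0.3; -1 -1.4 -7 0 -0.45; -1 -1.4 -7 0 -0.6; -1 -1.4 -7 0 -0.75"
}}

```text
clock: 14.6
eef_pos: [0.4594, -0.1395, 0.2444]
tool_rot: [-0.139, 0.99, 0.027, 0.01]
ft_force: [-0.2, 0.2, 0.1]
grip_width: 0.0854
grasp_force: 0.0
```

Call:
{"fn": "send_rows", "kwargs": {
  "motion": "-1 0 0 0 -0.15; -1 0 0 0 -0.3; -1 0 0 0 -0.45; -1 0 0 0 -0.6; -1 0 0 0 -0.75"
}}

```text
clock: 15.1
eef_pos: [0.4598, -0.1387, 0.2445]
tool_rot: [-0.493, 0.87, 0.021, 0.019]
ft_force: [-0.6, 0.4, -0.1]
grip_width: 0.0853
grasp_force: 0.0
```

Call:
{"fn": "send_rows", "kwargs": {
  "motion": "-1 0 0 0 -0.15; -1 0 0 0 -0.3; -1 0 0 0 -0.45; -1 0 0 0 -0.6; -1 0 0 0 -0.75"
}}

```text
clock: 15.6
eef_pos: [0.4598, -0.1387, 0.2445]
tool_rot: [0.777, -0.629, -0.013, -0.026]
ft_force: [0.1, -0.8, 0.5]
grip_width: 0.0855
grasp_force: 0.0
```

Call:
{"fn": "send_rows", "kwargs": {
  "motion": "-1 0 0 0 -0.15; -1 0 0 0 -0.3; -1 0 0 0 -0.45; -1 0 0 0 -0.6; -1 0 0 0 -0.75"
}}

```text
clock: 16.1
eef_pos: [0.4598, -0.1387, 0.2445]
tool_rot: [0.953, -0.301, -0.003, -0.029]
ft_force: [-0.0, 0.1, 0.2]
grip_width: 0.0851
grasp_force: 0.0
```

```bash
python3 - <<'E'
from h import *
go([.46,-.14,.25])
E
```

```text
16.1 at [ 0.4598 -0.1387  0.2445] yaw -0.611 shift [ 0.08  0.07 -0.56] twist None q5,q6 [ 0.057 -2.86 ] toolz [ 0.0123  0.0564 -0.9983] w 0.0851 0.0
```

Call:
{"fn": "send_rows", "kwargs": {
  "motion": "-1 0 0 0 -0.15; -1 0 0 0 -0.3; -1 0 0 0 -0.4; -1 0 0 0 -0.4"
}}

```text
clock: 16.5
eef_pos: [0.4676, -0.1081, 0.2445]
tool_rot: [0.992, -0.126, 0.002, -0.017]
ft_force: [0.0, -1.4, 1.2]
grip_width: 0.0854
grasp_force: 0.0
```

```bash
python3 - <<'E'
from h import *
go([.46,-.14,.25])
E
```

```text
16.5 at [ 0.4676 -0.1081  0.2445] yaw -0.254 shift [ 0.06  3.26 -0.66] twist None q5,q6 [ 0.035 -3.137] toolz [ 0.0084  0.0338 -0.9994] w 0.0854 0.0
```

Call:
{"fn": "send_rows", "kwargs": {
  "motion": "-1 0 0 0 -0.1; -1 0 0 0 -0.18; -1 0 0 0 -0.18; -1 0 0 0 -0.18"
}}

```text
clock: 16.9
eef_pos: [0.4732, -0.0648, 0.2443]
tool_rot: [0.998, -0.068, 0.002, 0.002]
ft_force: [-1.0, 0.8, -0.3]
grip_width: 0.0853
grasp_force: 0.0
```

```bash
python3 - <<'E'
from h import *
go([.46,-.14,.25])
E
```

```text
16.9 at [ 0.4732 -0.0648  0.2443] yaw -0.137 shift [-0.28  7.63 -0.55] twist None q5,q6 [-3.000e-03 -3.139e+00] toolz [ 0.0037 -0.0037 -1.    ] w 0.0853 0.0
```

Call:
{"fn": "send_rows", "kwargs": {
  "motion": "-1 0.5 4.5 0.8 0.15; -1 1 9 1.6 0.3; -1 1.5 13.5 2.4 0.45; -1 2 18 3.2 0.6; -1 2.6 22.5 4 0.75"
}}

```text
clock: 17.4
eef_pos: [0.4677, -0.2946, 0.2046]
tool_rot: [0.901, -0.433, 0.002, 0.001]
ft_force: [0.6, 0.0, 0.3]
grip_width: 0.085
grasp_force: 0.0
```

Call:
{"fn": "send_rows", "kwargs": {
  "motion": "-1 0 0 0 0.15; -1 0 0 0 0.3; -1 0 0 0 0.45; -1 0 0 0 0.6; -1 0 0 0 0.75"
}}

```text
clock: 17.9
eef_pos: [0.4679, -0.293, 0.2046]
tool_rot: [-0.68, 0.733, -0.002, -0.0]
ft_force: [0.5, -0.3, -0.5]
grip_width: 0.0853
grasp_force: 0.0
```

Call:
{"fn": "send_rows", "kwargs": {
  "motion": "-1 0 0 0 0.15; -1 0 0 0 0.3; -1 0 0 0 0.45; -1 0 0 0 0.6; -1 0 0 0 0.75"
}}

```text
clock: 18.4
eef_pos: [0.4679, -0.2929, 0.2047]
tool_rot: [-0.364, 0.931, -0.002, 0.001]
ft_force: [-0.5, 0.0, 0.2]
grip_width: 0.0853
grasp_force: 0.0
```

Call:
{"fn": "send_rows", "kwargs": {
  "motion": "-1 0 0 0 0.15; -1 0 0 0 0.3; -1 0 0 0 0.45; -1 0 0 0 0.6; -1 0 0 0 0.75"
}}

```text
clock: 18.9
eef_pos: [0.4679, -0.2929, 0.2047]
tool_rot: [0.002, 1.0, -0.002, 0.002]
ft_force: [0.1, 0.1, -0.7]
grip_width: 0.0854
grasp_force: 0.0
```

```bash
python3 - <<'E'
from h import *
go([.4645,-.3204,.17],2.79)
E
```

```text
18.9 at [ 0.4679 -0.2929  0.2047] yaw 3.138 shift [ 0.34 -2.74  3.48] twist 0.348 q5,q6 [-0.001 -0.554] toolz [ 0.0031 -0.0036 -1.    ] w 0.0854 0.0
```

Call:
{"fn": "send_rows", "kwargs": {
  "motion": "-1 0.3 -1 1 0.15; -1 0.3 -2 2 0.3; -1 0.3 -2.7 3.5 0.35; -1 0.3 -2.7 3.5 0.35; -1 0.3 -2.7 3.5 0.35"
}}

```text
clock: 19.4
eef_pos: [0.4652, -0.3193, 0.1696]
tool_rot: [0.172, 0.985, -0.001, 0.001]
ft_force: [0.6, -0.1, -0.2]
grip_width: 0.0852
grasp_force: 0.0
```

```bash
python3 - <<'E'
from h import *
go([.4645,-.3204,.017],2.79)
o=bot.get_obs(); np.save('o6.npy',np.r_[o['eef_pos'],o['tool_rot']]); im=vision.camera('wrist'); save('w6',im)
g=cv2.resize(im,(800,500),interpolation=cv2.INTER_CUBIC); save('v4',g)
E
```

```text
19.4 at [ 0.4652 -0.3193  0.1696] yaw 2.796 shift [ 0.07 -0.1  15.26] twist 0.006 q5,q6 [-0.001 -0.256] toolz [ 0.0024 -0.0027 -1.    ] w 0.0852 0.0
```

View pics/v4.png

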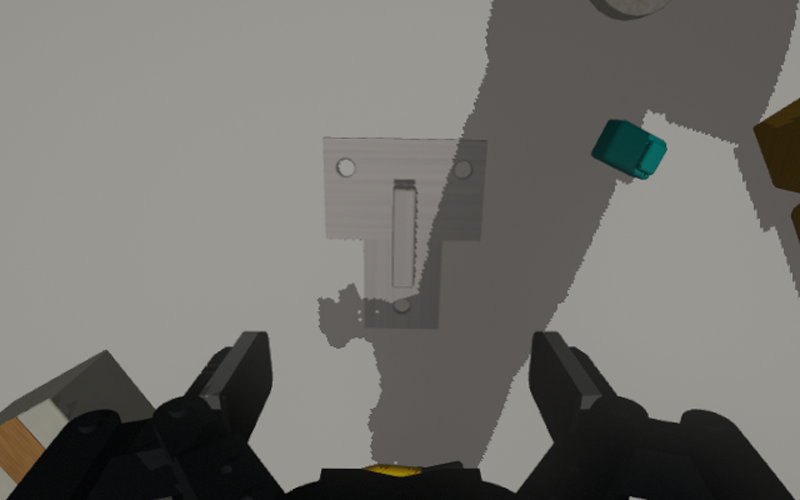

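The plate is seen tongue-down. Its holes are at (346,168), (463,169) and (402,305) in the 1.25× view, and the bar runs vertically at column ~403, as intended.

```bash
python3 - <<'E'
from h import *
q=np.load('o6.npy'); M=model('wrist',dict(eef_pos=q[:3],tool_rot=q[3:]))
t,th,r=fit2([[.052,0],[-.05,.04],[-.05,-.04]],to_world(M,np.array([[402,305],[463,169],[346,168]])/1.25,.005)); print(t,th,r)
g=t-.011*np.array([np.cos(th),np.sin(th)]); print(g)
b=to_world(M,np.array([[404,188],[403,286]])/1.25,.045); print('bar',b.mean(0),np.linalg.norm(b[0]-b[1]))
go([*g,.017],th+np.pi)
E
```

```text
[ 0.47524488 -0.32065812] -0.35791934625762445 [0.0006135  0.00016342 0.00058795]
[ 0.46494197 -0.31680454]
bar [ 0.46435297 -0.31682576  0.045     ] 0.06301044891183501
19.45 at [ 0.4657 -0.3192  0.1702] yaw 2.797 shift [ 0.22  0.23 15.32] twist 0.013 q5,q6 [-0.001 -0.256] toolz [ 0.0034 -0.0034 -1.    ] w 0.0856 0.0
```

Call:
{"fn": "send_rows", "kwargs": {
  "motion": "-1 0.1 0.1 4 0.01; -1 0.2 0.2 8 0.01; -1 0.2 0.2 12 0.01; -1 0.2 0.2 14.5 0.01; -1 0.2 0.2 15.3 0.01"
}}

```text
clock: 19.95
eef_pos: [0.4636, -0.3153, 0.0145]
tool_rot: [0.176, 0.984, -0.0, -0.0]
ft_force: [1.0, 0.6, 0.6]
grip_width: 0.0853
grasp_force: 0.0
```

Call:
{"fn": "send_rows", "kwargs": {
  "motion": "0 0 0 0 0; 1 0 0 0 0; 1 0 0 0 0; 1 0 0 0 0; 1 0 0 0 0"
}}

```text
clock: 20.45
eef_pos: [0.4658, -0.3173, 0.0181]
tool_rot: [0.176, 0.984, -0.002, 0.003]
ft_force: [-5.1, 5.1, 14.1]
grip_width: 0.013
grasp_force: 60.3
```

Call:
{"fn": "send_rows", "kwargs": {
  "motion": "1 0 0 0 0; 1 0 0 0 0; 1 0 0 0 0"
}}

```text
clock: 20.75
eef_pos: [0.4659, -0.3174, 0.0181]
tool_rot: [0.176, 0.984, -0.002, 0.003]
ft_force: [-0.9, -0.8, 7.1]
grip_width: 0.0125
grasp_force: 59.9
```

```bash
python3 - <<'E'
from h import *
go([.465,-.3168,.1])
o=bot.get_obs(); print(o['ft_force'],o['ft_torque'])
E
```

```text
20.75 at [ 0.4659 -0.3174  0.0181] yaw 2.787 shift [ 0.05  0.   -8.19] twist None q5,q6 [-0.001 -0.243] toolz [ 0.005  -0.0051 -1.    ] w 0.0125 59.9
[-0.87249646 -0.78676409  7.064076  ] [-0.09162112  0.16872349 -0.04181288]
```

Call:
{"fn": "send_rows", "kwargs": {
  "motion": "1 0 0 -2 0; 1 0 0 -5 0; 1 0 0 -9 0; 1 0 0 -13 0; 1 0 0 -17 0"
}}

```text
clock: 21.25
eef_pos: [0.4638, -0.3154, 0.1873]
tool_rot: [0.176, 0.984, -0.001, 0.001]
ft_force: [1.3, -0.3, -2.5]
grip_width: 0.0128
grasp_force: 58.8
```

```bash
python3 - <<'E'
from h import *
go([.624,.019,.34],3.382)
o=bot.get_obs(); print(o['ft_force'],o['ft_torque'])
E
```

```text
21.25 at [ 0.4638 -0.3154  0.1873] yaw 2.788 shift [ -3.46  36.9  -15.32] twist -0.594 q5,q6 [-0.001 -0.243] toolz [ 0.0012 -0.0018 -1.    ] w 0.0128 58.8
[ 1.26286734 -0.32452461 -2.51563259] [ 0.03423978 -0.08634933 -0.04134197]
```

Call:
{"fn": "send_rows", "kwargs": {
  "motion": "1 -0.3 3 -1.5 -0.06; 1 -0.7 7 -3 -0.12; 1 -1 11 -4.6 -0.18; 1 -1.4 15 -6.1 -0.24; 1 -1.8 19 -8 -0.3"
}}

```text
clock: 21.75
eef_pos: [0.5466, -0.1421, 0.2656]
tool_rot: [0.026, 1.0, -0.001, 0.0]
ft_force: [1.4, -0.0, -3.3]
grip_width: 0.0131
grasp_force: 59.0
```

```bash
python3 - <<'E'
from h import *
go([.624,.019,.34],3.382)
E
```

```text
21.75 at [ 0.5466 -0.1421  0.2656] yaw 3.09 shift [-6.9  16.48 -7.48] twist -0.292 q5,q6 [-0.002 -0.201] toolz [ 1.0e-04 -2.4e-03 -1.0e+00] w 0.0131 59.0
```

Call:
{"fn": "send_rows", "kwargs": {
  "motion": "1 -1.5 4 -1.9 -0.07; 1 -3 8 -3.7 -0.14; 1 -4.7 12 -5.6 -0.21; 1 -6.2 15 -7 -0.28; 1 -6.9 16.5 -7.5 -0.29"
}}

```text
clock: 22.25
eef_pos: [0.6258, 0.0208, 0.3414]
tool_rot: [-0.12, 0.993, -0.001, 0.002]
ft_force: [0.5, 0.0, -2.9]
grip_width: 0.0129
grasp_force: 59.0
```

Call:
{"fn": "send_rows", "kwargs": {
  "motion": "1 0 0 0 0; 1 0 0 0 0; 1 0 0 0 0"
}}

```text
clock: 22.55
eef_pos: [0.624, 0.0165, 0.3401]
tool_rot: [-0.117, 0.993, -0.002, 0.0]
ft_force: [0.4, -0.4, -2.6]
grip_width: 0.0128
grasp_force: 59.0
```

```bash
python3 - <<'E'
from h import *
go([.624,.019,.34],3.382)
o=bot.get_obs(); np.save('o7.npy',np.r_[o['eef_pos'],o['tool_rot']]); im=vision.camera('wrist'); save('w7',im)
save('v5',cv2.resize(im,(800,500),interpolation=cv2.INTER_CUBIC))
E
```

```text
22.55 at [0.624  0.0165 0.3401] yaw -2.907 shift [-0.06  0.24  0.01] twist -6.289 q5,q6 [-0.004 -0.207] toolz [ 7.0e-04 -3.8e-03 -1.0e+00] w 0.0128 59.0
```

View pics/v5.png

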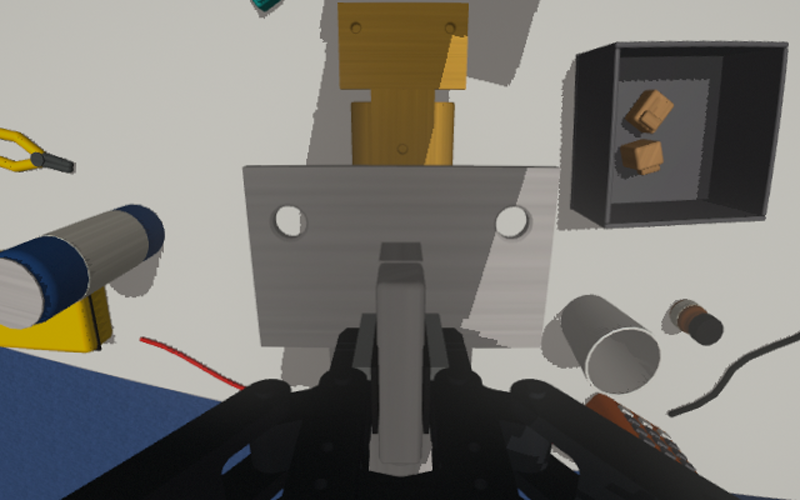

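The view shows both offcuts in the bin at (652,110) and (643,156). Seat holes are at (356,28), (450,28) and (402,149) in the 1.25× view. The held plate's wide-end holes are at (291,221) and (512,222), with its corners at (244,167), (560,167), (262,347) and (548,347).

```bash
cat > fin.py <<'E'
from h import *
q=np.load('o7.npy'); o=dict(eef_pos=q[:3],tool_rot=q[3:]); M=model('wrist',o); s=1.25
hd=fit2([[-.05,-.04],[-.05,.04],[.052,0]],to_world(M,np.array([[356,28],[450,28],[402,149]])/s,.07)); 
zt=q[2]-.0181+.005
px=np.array([[291,221.5],[512,222],[244,167],[560,167],[548,347],[262,347]])/s
L=[[-.05,-.04],[-.05,.04],[-.07,-.055],[-.07,.055],[0,.055],[0,-.055]]
cv=fit2(L,to_world(M,px,zt))
# free 6-dof check of the plate
K,d,W=M; ok,rv,tv=cv2.solvePnP(np.c_[np.array(L),np.full(6,.005)],px,K,d)
Rw=W[:3,:3]@cv2.Rodrigues(rv)[0]; tw=W[:3,:3]@tv[:,0]+W[:3,3]
E
python3 - <<'E'
from fin import *
print('head',hd); print('cover',cv); print('pnp normal',Rw[:,2].round(3),'origin rel tcp',(tw-q[:3]).round(4),'yaw',np.arctan2(Rw[1,0],Rw[0,0]))
dth=hd[1]-cv[1]; rel=cv[0]-q[:2]; c,s_=np.cos(dth),np.sin(dth)
tgt=hd[0]-np.array([[c,-s_],[s_,c]])@rel; print('TCP target',tgt,'world yaw turn',dth, 'tool yaw',yaw(o)+dth)
go([*tgt,.15],yaw(o)+dth)
E
```

```text
head (array([ 0.52973155, -0.00398659]), np.float64(0.23048160260238063), array([0.00031966, 0.00015563, 0.00017857]))
cover (array([0.63394916, 0.02112431]), np.float64(0.24113409448245884), array([0.00064938, 0.00081521, 0.00040638, 0.00030563, 0.00228074,
       0.0008655 ]))
pnp normal [-0.029 -0.031  0.999] origin rel tcp [ 0.0097  0.0044 -0.0159] yaw 0.24518910145959044
TCP target [ 0.51973441 -0.00851272] world yaw turn -0.010652491880078219 tool yaw -2.9174816574114657
22.6 at [0.624  0.0163 0.3404] yaw -2.907 shift [10.72  0.08 19.03] twist 0.01 q5,q6 [-0.004 -0.206] toolz [ 0.0012 -0.0037 -1.    ] w 0.0128 59.0
```

Call:
{"fn": "send_rows", "kwargs": {
  "motion": "1 2.2 0 3 0; 1 4.5 0 6.5 0.01; 1 7 0 10.5 0.01; 1 9 0.1 14 0.01; 1 10.7 0.1 17 0.01"
}}

```text
clock: 23.1
eef_pos: [0.518, -0.0085, 0.169]
tool_rot: [-0.112, 0.994, -0.002, 0.0]
ft_force: [-0.2, 0.0, -2.9]
grip_width: 0.013
grasp_force: 59.0
```

Call:
{"fn": "send_rows", "kwargs": {
  "motion": "1 0 0 1 0; 1 0 0 2 0; 1 0 0 2 0; 1 0 0 2 0; 1 0 0 2 0"
}}

```text
clock: 23.6
eef_pos: [0.523, -0.0071, 0.1523]
tool_rot: [-0.113, 0.994, -0.002, 0.003]
ft_force: [0.7, -0.1, -2.7]
grip_width: 0.0127
grasp_force: 58.9
```

```bash
python3 - <<'E'
from fin import *
tgt=[.51973,-.00851]
go([*tgt,.104],-2.9175)
for n in ('scene','top','wrist'): im=vision.camera(n); save(n+'8',im)
o=bot.get_obs(); np.save('o8.npy',np.r_[o['eef_pos'],o['tool_rot']])
a=cv2.imread('pics/wrist8.png'); t=cv2.imread('pics/top8.png'); s=cv2.imread('pics/scene8.png')
print(project(model('scene'),[[.53,-.004,.08]]),project(model('top'),[[.53,-.004,.08]]))
u=project(model('scene'),[[.53,-.004,.08]])[0].astype(int)
A=cv2.resize(s[u[1]-45:u[1]+45,u[0]-60:u[0]+60],(400,300),interpolation=cv2.INTER_CUBIC)
u=project(model('top'),[[.53,-.004,.08]])[0].astype(int)
B=cv2.resize(t[u[1]-45:u[1]+45,u[0]-60:u[0]+60],(400,300),interpolation=cv2.INTER_CUBIC)
w=cv2.resize(a[0:240],(800,300)); cv2.imwrite('pics/v6.png',np.vstack([np.hstack([A,B]),w]))
E
```

```text
23.6 at [ 0.523  -0.0071  0.1523] yaw -2.915 shift [ 0.37 -0.04  4.83] twist 0.002 q5,q6 [-0.003 -0.238] toolz [ 0.0065 -0.0034 -1.    ] w 0.0127 58.9
[[323.21361568 210.07675251]] [[326.62978217 178.00682411]]
```

View pics/v6.png

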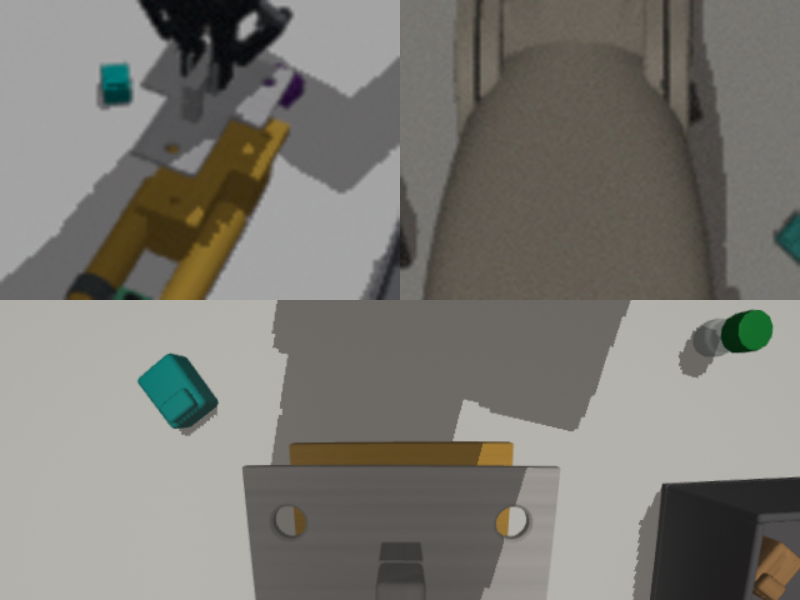

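The scene view shows the plate level above the seat, tongue over tongue. The wrist view shows its holes at (290,521) and (512,521) in the composite, symmetric about the head. Now I'll lower to the 15 mm gap.

Call:
{"fn": "send_rows", "kwargs": {
  "motion": "1 0.1 0 1 0; 1 0.2 0 2 0; 1 0.3 0 3 0; 1 0.4 0 4 0; 1 0.4 0 4.3 0"
}}

```text
clock: 24.25
eef_pos: [0.5157, -0.0083, 0.1058]
tool_rot: [-0.113, 0.994, -0.002, -0.0]
ft_force: [-0.3, 0.3, -2.6]
grip_width: 0.0129
grasp_force: 59.0
```

Call:
{"fn": "send_rows", "kwargs": {
  "motion": "1 0 0 0.2 0; 1 0 0 0.5 0; 1 0 0 0.5 0; 1 0 0 0.5 0; 1 0 0 0.5 0"
}}

```text
clock: 24.75
eef_pos: [0.5176, -0.0083, 0.1032]
tool_rot: [-0.113, 0.994, -0.002, 0.002]
ft_force: [-0.4, -0.1, -3.2]
grip_width: 0.013
grasp_force: 59.0
```

```bash
python3 - <<'E'
from fin import *
o=bot.get_obs(); im=vision.camera('wrist'); save('wrist9',im); sc=vision.camera('scene'); save('scene9',sc)
P=[bot.get_obs()['eef_pos']]
print(o['ft_force'])
go([.51973,-.00851,.1035],-2.9175)
a=im[120:320,180:460]; s=sc
u=project(model('scene'),[[.53,-.004,.08]])[0].astype(int)
A=cv2.resize(s[u[1]-45:u[1]+35,u[0]-45:u[0]+35],(400,400),interpolation=cv2.INTER_CUBIC)
save('v7',np.hstack([A,cv2.resize(im[130:330,220:420],(400,400),interpolation=cv2.INTER_CUBIC)]))
E
```

```text
[-0.40361122 -0.05725324 -3.20574645]
24.85 at [ 0.5175 -0.0083  0.1032] yaw -2.916 shift [-0.21 -0.07 -0.03] twist 0.002 q5,q6 [-0.003 -0.24 ] toolz [ 0.0038 -0.0033 -1.    ] w 0.0131 59.0
```

View pics/v7.png

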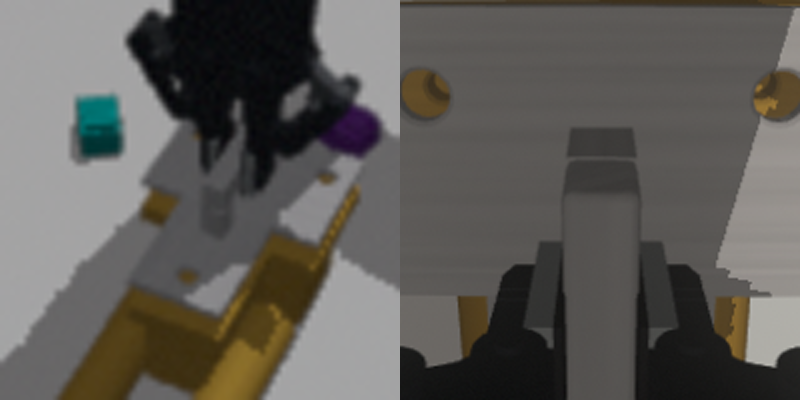

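Call:
{"fn": "send_rows", "kwargs": {
  "motion": "1 -0.2 0 0 0; 1 -0.2 0 0 0; 1 -0.2 0 0 0; 1 -0.2 0 0 0; 1 -0.2 0 0 0"
}}

```text
clock: 25.35
eef_pos: [0.5192, -0.0079, 0.1028]
tool_rot: [-0.113, 0.994, -0.002, 0.001]
ft_force: [-0.1, -1.1, -3.1]
grip_width: 0.0133
grasp_force: 59.0
```

```bash
python3 - <<'E'
from fin import *
go([.51973,-.00851,.1035],-2.9175)
o=bot.get_obs(); im=vision.camera('wrist'); save('wrist10',im); sc=vision.camera('scene'); M=model('wrist',o)
go([.51973,-.00851,.1035],-2.9175)
c,s=np.cos(.2305),np.sin(.2305); Q=np.array([[c,-s],[s,c]])
H=np.array([[-.05,.04],[-.05,-.04]])@Q.T+[.52973,-.00399]
print('seat',project(M,np.c_[H,[.07]*2]),'plate top',project(M,np.c_[H,[.09]*2]),'plate under',project(M,np.c_[H,[.085]*2]))
a=im[150:200,205:265];b=im[150:200,380:440]
save('v8',np.hstack([cv2.resize(x,(400,333),interpolation=cv2.INTER_CUBIC) for x in (a,b)]))
E
```

```text
25.35 at [ 0.5192 -0.0079  0.1028] yaw -2.916 shift [-0.04 -0.08 -0.07] twist 0.002 q5,q6 [-0.003 -0.239] toolz [ 0.003  -0.0034 -1.    ] w 0.0133 59.0
25.45 at [ 0.5192 -0.0078  0.1028] yaw -2.916 shift [-0.04 -0.08 -0.07] twist 0.002 q5,q6 [-0.003 -0.239] toolz [ 0.003  -0.0033 -1.    ] w 0.0133 59.0
seat [[400.67259606 169.23840912]
 [240.97468428 169.69113284]] plate top [[410.00405026 178.95801536]
 [231.47955022 179.44127357]] plate under [[407.47253585 176.31859708]
 [234.05497453 176.79410491]]
```

View pics/v8.png

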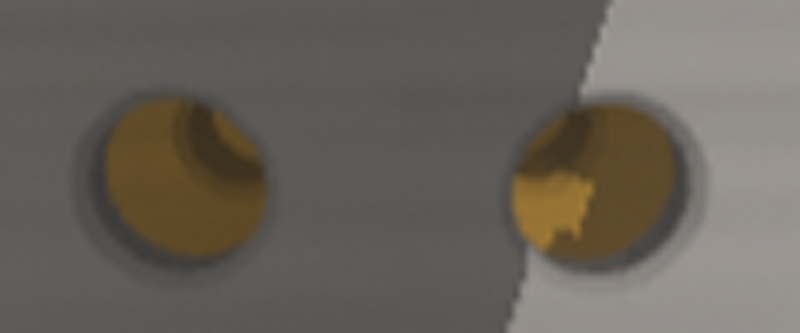

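The seat holes' rims show through the plate holes where the calibration predicts for alignment, within about 1 mm. The gap is about 15 mm, nothing is touching, and the tool's tilt matches what it was when the plate was gripped flat. Handing in.

```bash
python3 -c "
from workcell import workorder
print(workorder.job_done())"
```

```text
the job is handed in; nothing more can be done
None
```

I put both offcuts in the bin, then picked up the cover plate, and the arm is holding it steady about 15 mm above the seat. The two wide-end holes line up to within about 1 mm in the wrist camera. I couldn't see the tongue hole, so its alignment (and the plate's levelness) is inferred from the measured poses; the job is handed in at about 25 s of the 64 s allowed.

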